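# Top up the sprung lid magazine of a jar-lidding station

### The arm

A 6-joint arm with a two-finger parallel gripper is mounted at the origin on the work surface. World frame = base frame: x ahead of the robot, y to its left, z up, the work surface at z = 0. Lengths are in m, angles in rad, forces in N, time in s.
With the tool pointing down it reaches from about 0.325 to 0.775 m from the base axis. Payload 5.5 kg.
Tool frame: the origin (TCP) lies at the very end of the fingers, on their centre line; the grasp point (between the pads) lies 19 mm behind it; y points along the fingers, z is the direction in which the jaws open and shut, and the axes are right-handed (so a half turn about y gives the same grasp; the last joint's range is limited). The gripper opens to 88 mm and grips with 3 to 60 N. Pads are 20 mm wide; open, the fingers measure 115 mm over their backs; the gripper's body (75 mm by 178 mm) begins 61 mm behind the grasp point.
Start: joints at [1.054, 0.091, 1.231, -0, 1.82, -0.057], TCP at [0.266, 0.538, 0.223] pointing down, gripper open.
Joint ranges: [-2.87, 2.87], [-0.86, 2.18], [0.17, 2.46], [-1.51, 4.65], [0.06, 2.69], [-2.65, 2.65]. Speed limits (rad/s): [2.57, 2.57, 3.01, 3.14, 3.14, 3.14].

### API

Orientations are given as a 3x3 rotation matrix whose columns are the frame's x, y, z axes.
In Python, from cell import manip, grab_frame, camera_info, finish_job gives the robot as it stands. The module is installed in compiled form; this text tells all that it offers.
- The arm moves only by the tool carry_out, never from a script. Its argument "series" is a list that holds one entry, the list of rows, each a list of 7 numbers: the shift along the tool's x, y, z in m, then the turn, a rotation vector about the tool's x, y, z in degrees, then the opening, from 0 (shut) to 1 (fully open). A call has 1 to 10 rows; each row shifts and turns the pose as measured when the row begins, along the tool's axes as they then stand; what a row does not reach is not made up. A row lasts 1/10 s, in which the tool goes at most 50 mm and 8.59 degrees, less where a joint would pass 70% of its speed; a pose out of reach is approached as far as the arm can. A call with a gripper value outside its range is refused whole. The fingers move at their own pace and stop on an object; "newtons" is the grip in N (left out, the last holds). Time passes only in rows, so rows that do not move let the fingers close. It gives the time, the measured TCP pose, the force and the opening at its end, in the units of the state.
- manip.observe(): the state, without advancing time (a new reading comes with each control period).
- grab_frame(name): name is "scene" or "top"; returns the picture (384x512x3 uint8, red, green, blue); there is no depth.
- camera_info(name): a dict with "fx", "fy", "cx", "cy" (pixels), "world_from_camera" (4x4, takes a point from camera to world coordinates). Camera axes: x right, y down, z forward; pixel columns grow to the right and rows downward; lengths in m; the calibration is good to about 2 mm. A picture is of the moment at which its call begins. camera_info takes no time and is no camera call.
- finish_job(): hands the job in, once; it reports no verdict.
The state is a dict: "time": time; "q": joint angles; "joint_vel": joint speeds; "effort": joint torques, N m; "eef_pos": TCP position; "tool_rot": TCP orientation; "ft_force": force on the tool from outside, world axes, zero at the start; "torque": the same for the moment, N m; "gripper_width": finger opening in m.
Only numpy, scipy, OpenCV 4.12 (cv2) and the standard library are available. Lean on these libraries where they do the work, as an engineer would, in place of code of your own. Each camera call takes 0.05 s, during which the arm holds its last target. There are 200 camera calls.

### The job

Top up the lidding station's leaning lid magazine with the two gold lids, closed top up. One at a time, lay each lid in the mouth of the magazine and press it down against the sprung follower until it has gone right under both red catches and they hold it down when you let go. Leave the white lid, the jar of herbs and the brush where they are.

Things in the scene. Friction and masses are not known exactly. Their poses are not given: they have to be found in the camera images.
- mouth (a point): Mouth of the lid magazine, which leans 35 degrees towards the robot side of the station and is empty at first. The point lies on its axis, level with the lower tips of its two red catches, 205 mm above the work surface. z points up and out along the leaning axis (lids are pressed in along -z), x across the mouth to the station's back (away from the robot and upwards), y across it, level.
- magazine: The magazine, fixed to the station; origin and axes as mouth. Four steel guide bars, 33 degrees either side of its +x and -x, surround a lid with 2 mm play. They run from 110 mm below the mouth point to 40 mm above it, then flare out by 8 mm over the next 18 mm. Both y sides are open at all heights, 46 mm between bars, for fingers that straddle a lid along y.
- catch_back (a joint): Opening angle, rad, of the red sprung catch at the mouth's +x side: 0 = sprung in, about 0.35 = spread by a lid. A leaf 16 mm wide, hinged 26 mm above the mouth point, sloping down and inwards to 25 mm from the axis. A lid let go in the guides rests on both catches, its centre 25 to 29 mm above the mouth point, until it is pressed.
- catch_front (a joint): The same for the catch at the -x side. Some 5 to 14 N on the middle of a lid's top, with shut fingertips for instance, pushes it through. Once its top is 1 to 2 mm below the mouth point the catches spring in over it (press 5 mm below to be sure) and it rises back against their tips, centre about 12 mm below the mouth point.
- follower (a joint): Travel of the blue sprung follower plate (61 mm across) down the magazine, m: 0 at the top (its face 3 mm below the mouth point), growing as it is pressed down, stop at 0.085. The spring pushes back with 4.8 N at 0 and 120 N more per metre. About 0.021 with one lid home under the catches, 0.045 with two.
- station: The lidding station, fixed, with a white base plate 360 x 150 x 18 mm a jar in a nest at its back, and a suction pick-up on a column (238 mm high, beside and behind the magazine) parked over that jar, clear of the mouth. Origin on the work surface 60 mm behind the mouth point (level, away from the robot side); x points away from the robot side along the plate, which runs from x = -100 to +260 mm; z up.
- lid_a_mid (a point): One of two identical gold-coloured metal screw lids: a plain flat-topped round lid, 66 mm across and 24 mm high, about 35 g, lying closed top up on the work surface. This point is at its centre, 12 mm above its underside; its z axis points out of its closed top. It may be gripped across its rim anywhere.
- lid_b_mid (a point): The other of the identical gold-coloured metal screw lids: a plain flat-topped round lid, 66 mm across and 24 mm high, about 35 g, lying closed top up on the work surface. This point is at its centre, 12 mm above its underside; its z axis points out of its closed top. It may be gripped across its rim anywhere.
- white_lid_mid (a point): A bystander: a larger white plastic lid, 82 mm across and 18 mm high, lying on the work surface. It does not fit the magazine. This point is at its centre.
- herb_jar_mid (a point): A bystander: an open-necked glass jar of dried herb slices, 110 mm across, 150 mm high, standing on the work surface. This point is at its centre, 75 mm up.
- brush: A bystander: a flat hand brush with a wooden handle lying on the work surface. Its origin is under its middle; x runs along it.
There are look-alikes about, which are no part of the job. What is shaped like the part that bears lid_a_mid but black, orange or pink is not meant.

How it is judged:
On the way, in this order (a step that is already met when the one before it is completed fails the run):
1. the first gold lid is down under both catches, let go, and stays there (((z of lid_a_mid in the frame of mouth below -0.0095 m and distance between lid_a_mid and mouth below 0.018 m and angle between the z axis of lid_a_mid and the z axis of mouth, either way round below 0.12 rad and angle between lid_a_mid's own z axis and vertical below 0.9 rad) or (z of lid_b_mid in the frame of mouth below -0.0095 m and distance between lid_b_mid and mouth below 0.018 m and angle between the z axis of lid_b_mid and the z axis of mouth, either way round below 0.12 rad and angle between lid_b_mid's own z axis and vertical below 0.9 rad)) and contact force between the fingers and anything else below 0.5 N), for 0.3 s.
2. the second gold lid is pressed in on top of it and stays under the catches, let go ((((z of lid_a_mid in the frame of mouth below -0.0095 m and distance between lid_a_mid and mouth below 0.018 m and angle between the z axis of lid_a_mid and the z axis of mouth, either way round below 0.12 rad and angle between lid_a_mid's own z axis and vertical below 0.9 rad) and (z of lid_b_mid in the frame of mouth below -0.033 m and distance between lid_b_mid and mouth below 0.042 m and angle between the z axis of lid_b_mid and the z axis of mouth, either way round below 0.12 rad and angle between lid_b_mid's own z axis and vertical below 0.9 rad)) or ((z of lid_b_mid in the frame of mouth below -0.0095 m and distance between lid_b_mid and mouth below 0.018 m and angle between the z axis of lid_b_mid and the z axis of mouth, either way round below 0.12 rad and angle between lid_b_mid's own z axis and vertical below 0.9 rad) and (z of lid_a_mid in the frame of mouth below -0.033 m and distance between lid_a_mid and mouth below 0.042 m and angle between the z axis of lid_a_mid and the z axis of mouth, either way round below 0.12 rad and angle between lid_a_mid's own z axis and vertical below 0.9 rad))) and value of joint follower above 0.04 m and contact force between the fingers and anything else below 0.5 N), for 0.3 s.
At the end, for the whole second after the job is handed in: Both gold lids are stacked in the magazine, closed top up, square to its axis (7 degrees): the upper under the catches (centre 9.5 to 18 mm below the mouth point), the other right below it (centre 33 to 42 mm below), follower down by over 40 mm, everything let go ((((z of lid_a_mid in the frame of mouth below -0.0095 m and distance between lid_a_mid and mouth below 0.018 m and angle between the z axis of lid_a_mid and the z axis of mouth, either way round below 0.12 rad and angle between lid_a_mid's own z axis and vertical below 0.9 rad) and (z of lid_b_mid in the frame of mouth below -0.033 m and distance between lid_b_mid and mouth below 0.042 m and angle between the z axis of lid_b_mid and the z axis of mouth, either way round below 0.12 rad and angle between lid_b_mid's own z axis and vertical below 0.9 rad)) or ((z of lid_b_mid in the frame of mouth below -0.0095 m and distance between lid_b_mid and mouth below 0.018 m and angle between the z axis of lid_b_mid and the z axis of mouth, either way round below 0.12 rad and angle between lid_b_mid's own z axis and vertical below 0.9 rad) and (z of lid_a_mid in the frame of mouth below -0.033 m and distance between lid_a_mid and mouth below 0.042 m and angle between the z axis of lid_a_mid and the z axis of mouth, either way round below 0.12 rad and angle between lid_a_mid's own z axis and vertical below 0.9 rad))) and value of joint follower above 0.04 m); the robot touches nothing.
It fails at once if the white lid, the jar or the brush is moved by more than 25 mm (distance of any of white_lid_mid, herb_jar_mid, brush from where it was at the start of the episode above 0.025 m).
It also fails if it takes over 72 s, if anything falls off the work surface, if the arm or the gripper's body presses on something with over 40 N, if the wrist force passes 120 N, or if a joint passes its speed limit or range.

## Working session

There is one attempt and no reset: what is moved stays moved. The work goes in short steps, Python scripts to look and compute and a tool call to move; the robot and the scene stay as the last step left them, time stands still between calls to the robot, and variables do not carry over. Pictures are saved under pics/ and viewed, about 8 in all and at most 12, crops included, and the job is handed in when it is done.

Besides the shell and the picture viewer there is one more tool, called after ">>>" in YAML: its name, and indented under it one key for each argument. carry_out: Moves the arm, as the interface text tells. Its arguments: {"type":"object","properties":{"series":{"type":"array","items":{"type":"array","items":{"type":"array","items":{"type":"number"}}}},"newtons":{"type":"number"}},"required":["series"]}

```bash
mkdir -p pics
python3 - <<'E'
from cell import manip, grab_frame, camera_info
import cv2,numpy as np
for n in("scene","top"):
    im=grab_frame(n); cv2.imwrite(f"pics/{n}0.png",cv2.resize(im[:,:,::-1],None,fx=1.5,fy=1.5))
    c=camera_info(n); print(n,c["fx"],c["fy"],c["cx"],c["cy"]); print(np.round(c["world_from_camera"],4))
s=manip.observe(); print(s["time"],s["eef_pos"]); print(np.round(s["tool_rot"],3))
E
```

```text
scene 378.48094908893506 378.48094908893506 247.1237888114386 190.48503053597037
[[-0.7228  0.3848 -0.574   1.2683]
 [ 0.6909  0.3849 -0.612   0.7374]
 [-0.0146 -0.8389 -0.5441  0.8468]
 [ 0.      0.      0.      1.    ]]
top 430.81371425966756 430.81371425966756 252.19871653066488 188.23320393408514
[[-7.0000e-04 -9.8900e-01  1.4820e-01  3.6640e-01]
 [-1.0000e+00  1.7000e-03  7.0000e-03 -1.9600e-02]
 [-7.2000e-03 -1.4820e-01 -9.8890e-01  1.5318e+00]
 [ 0.0000e+00  0.0000e+00  0.0000e+00  1.0000e+00]]
0.1 [0.26612843 0.53744976 0.22163546]
[[ 0.896 -0.001  0.444]
 [-0.444 -0.002  0.896]
 [-0.    -1.    -0.002]]
```

View pics/scene0.png

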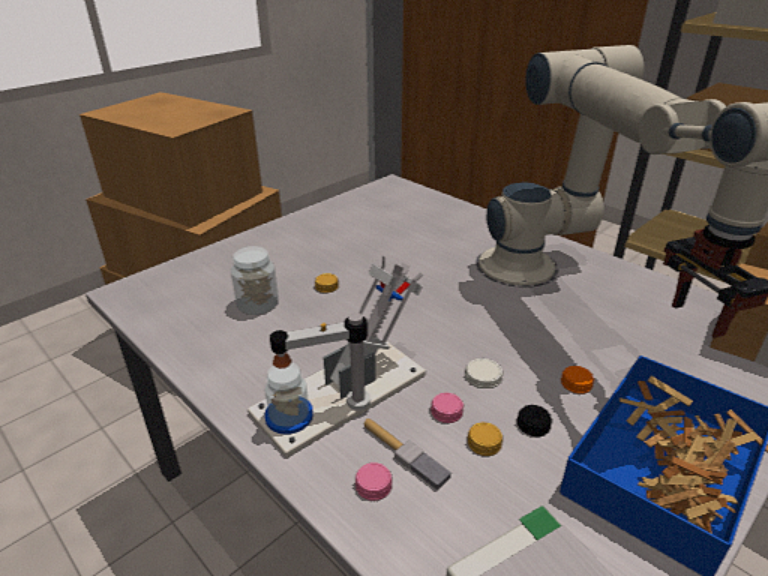

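View pics/top0.png

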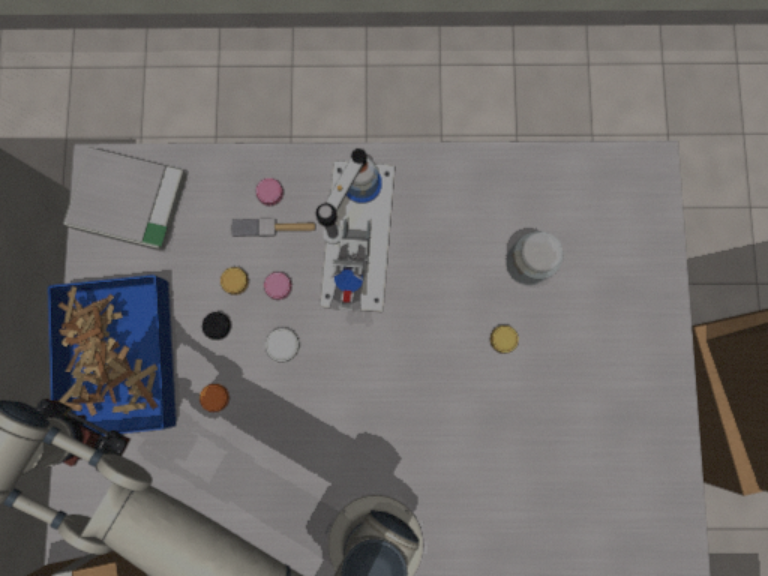

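The pictures show gold lids at (234,280) and (504,339) in the top view, a pink one 43 px from the first, and the station plate with corners about (333,163), (394,166), (383,311) and (321,307). Next I'll measure these.

```bash
cat > h.py <<'E'
import numpy as np,cv2
from cell import manip,grab_frame,camera_info
def ray(n,u,v):
    c=camera_info(n);T=np.array(c["world_from_camera"]);d=T[:3,:3]@[(u-c["cx"])/c["fx"],(v-c["cy"])/c["fy"],1];return T[:3,3],d
def at(n,u,v,z):
    o,d=ray(n,u,v);return (o+d*(z-o[2])/d[2])
def proj(n,P):
    c=camera_info(n);T=np.linalg.inv(np.array(c["world_from_camera"]));p=T[:3,:3]@np.asarray(P)+T[:3,3]
    return np.array([c["fx"]*p[0]/p[2]+c["cx"],c["fy"]*p[1]/p[2]+c["cy"]])
E
python3 - <<'E'
from h import *
for n in("top","scene"):
    im=grab_frame(n);hsv=cv2.cvtColor(im,cv2.COLOR_RGB2HSV)
    m=cv2.inRange(hsv,(17,110,90),(32,255,255))
    k,l,st,ce=cv2.connectedComponentsWithStats(m)
    for i in range(1,k):
        if st[i,4]>60: print(n,st[i],ce[i],at(n,*ce[i],.016))
    if n=="top": cv2.imwrite("pics/c.png",cv2.resize(im[100:215,205:270,::-1],None,fx=5,fy=5,interpolation=cv2.INTER_CUBIC))
    else: cv2.imwrite("pics/d.png",cv2.resize(im[165:305,160:290,::-1],None,fx=4,fy=4,interpolation=cv2.INTER_CUBIC))
a=cv2.imread("pics/c.png");b=cv2.imread("pics/d.png");H=max(a.shape[0],b.shape[0])
# a 325x575, b 520x560 -> scale b to 455 wide
b=cv2.resize(b,(455,490));o=np.zeros((575,780,3),np.uint8);o[:575,:325]=a;o[:490,325:]=b;cv2.imwrite("pics/cd.png",o)
for u,v in((333,163),(394,166),(383,311),(321,307)): print(at("top",(u+.5)/1.5-.5,(v+.5)/1.5-.5,.018))
E
```

```text
top [147 179  17  17 223] [155.26457399 186.57847534] [0.6001048 0.3367709 0.016    ]
top [327 217  18  18 241] [335.86721992 225.55186722] [ 0.46067612 -0.30224923  0.016     ]
scene [457   9  55  12 162] [478.7654321   15.35185185] [-4.75275858 -1.11369254  0.016     ]
scene [418 140  54  30 740] [443.22162162 153.20945946] [-0.47900919  0.22029451  0.016     ]
scene [210 182  15  10 101] [217.31683168 186.12871287] [ 0.45583443 -0.30772882  0.016     ]
scene [414 251  48  32 285] [437.73333333 266.81403509] [0.27632681 0.52248068 0.016     ]
scene [243 279  25  20 136] [255.21323529 288.83823529] [0.73495036 0.1955697  0.016     ]
scene [438 278  17  13  90] [445.58888889 282.54444444] [0.32357997 0.56583052 0.016     ]
scene [451 279  40  30 286] [470.58741259 295.3006993 ] [0.32196816 0.63424685 0.016     ]
scene [312 282  23  18 295] [323.22711864 289.86440678] [0.59883909 0.33459695 0.016     ]
scene [488 288  18  10  82] [496.30487805 292.03658537] [0.2584437  0.67996355 0.016     ]
scene [440 316  31  10 154] [455.62337662 319.85064935] [0.4357338  0.63853788 0.016     ]
scene [456 333  25  13 139] [467.77697842 339.07194245] [0.47294356 0.68268036 0.016     ]
[0.88822086 0.10194742 0.018     ]
[ 0.88015958 -0.04669115  0.018     ]
[ 0.52564376 -0.0193199   0.018     ]
[0.53532169 0.12679167 0.018     ]
```

View pics/cd.png

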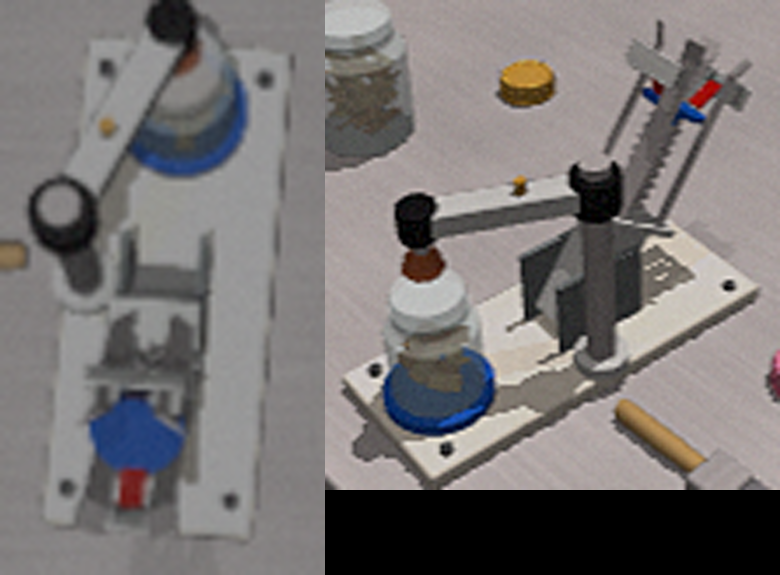

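The top crop shows the magazine with a blue follower centred near (136,432) and the front red catch at (131,488). The scene crop confirms it leans towards the robot, with plate corners at (343,378), (432,475) and (758,287). I'll fit the station pose and overlay the model.

```bash
cat >> h.py <<'E'
def frames(p):
    x,y,a=p;d=np.array([np.cos(a),np.sin(a),0]);l=np.array([-d[1],d[0],0]);z=np.array([0,0,1.])
    t=np.radians(35);o=np.array([x,y,0])
    M=np.eye(4);M[:3,2]=-np.sin(t)*d+np.cos(t)*z;M[:3,0]=np.cos(t)*d+np.sin(t)*z;M[:3,1]=np.cross(M[:3,2],M[:3,0])
    M[:3,3]=o-.06*d+.205*z
    return d,l,o,M
def corner(p,i,j,z=.018):
    d,l,o,M=frames(p);return o+i*d+j*l+[0,0,z]
E
python3 - <<'E'
from h import *
from scipy.optimize import least_squares
t=lambda x,y:(205+(x+.5)/5-.5,100+(y+.5)/5-.5)
s=lambda x,y:(160+(x+.5-325)/3.5-.5,165+(y+.5)/3.5-.5)
obs=[("top",t(92,40),.26,.075),("top",t(293,58),.26,-.075),("top",t(250,538),-.1,-.075),("top",t(45,522),-.1,.075),
("scene",s(343,378),.26,-.075),("scene",s(432,475),.26,.075),("scene",s(758,287),-.1,.075)]
f=lambda p:np.concatenate([(proj(n,corner(p,i,j))-uv) for n,uv,i,j in obs])
r=least_squares(f,[.63,.047,-.07]);p=r.x;print(p,np.round(r.fun.reshape(-1,2),1))
d,l,o,M=frames(p);print(np.round(M,4))
for k,w in(("top",slice(0,8)),("scene",slice(8,14))):
    r2=least_squares(lambda p:f(p)[w],p);print(k,r2.x,frames(r2.x)[3][:3,3])
def draw(n,x0,y0,w,h,k):
    im=cv2.resize(grab_frame(n)[y0:y0+h,x0:x0+w,::-1],None,fx=k,fy=k,interpolation=cv2.INTER_CUBIC)
    q=lambda P:tuple(int(v) for v in ((proj(n,P)-[x0,y0]+.5)*k-.5))
    m=lambda *a:M[:3,:3]@np.array(a)+M[:3,3]
    cv2.polylines(im,[np.array([q(corner(p,i,j)) for i,j in((.26,.075),(.26,-.075),(-.1,-.075),(-.1,.075))])],True,(0,255,0),1)
    cv2.polylines(im,[np.array([q(m(.0305*np.cos(a),.0305*np.sin(a),-.003)) for a in np.linspace(0,6.28,40)])],True,(0,255,255),1)
    for a in(33,-33,147,213):
        a=np.radians(a);c,s_=np.cos(a),np.sin(a)
        cv2.polylines(im,[np.array([q(m(r*c,r*s_,z)) for r,z in((.035,-.11),(.035,.04),(.043,.058))])],False,(255,0,255),1)
    return im
a=draw("top",205,140,65,75,6);b=draw("scene",215,160,75,90,5)
O=np.zeros((460,780,3),np.uint8);O[:a.shape[0],:a.shape[1]]=a;O[:b.shape[0],395:395+b.shape[1]]=b;cv2.imwrite("pics/ov.png",O)
E
```

```text
[ 0.63011466  0.04750164 -0.08293618] [[-0.8 -1. ]
 [-0.1 -1.5]
 [ 0.5  0.4]
 [-0.8  0.1]
 [-0.6 -1.9]
 [ 0.1  0.2]
 [ 0.8 -1.3]]
[[ 0.8163  0.0828 -0.5716  0.5703]
 [-0.0679  0.9966  0.0475  0.0525]
 [ 0.5736 -0.      0.8192  0.205 ]
 [ 0.      0.      0.      1.    ]]
top [ 0.62844061  0.04666619 -0.08724273] [0.5686688  0.05189412 0.205     ]
scene [ 0.63241716  0.04922609 -0.07887603] [0.57260371 0.05395375 0.205     ]
```

View pics/ov.png

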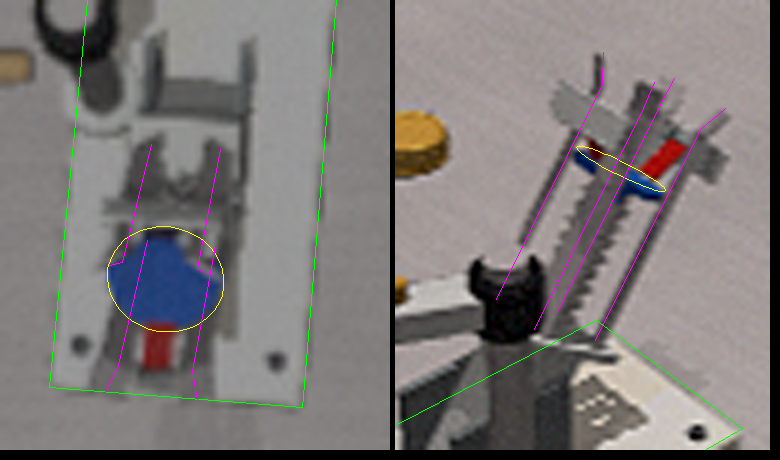

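The overlay matches in both views. Mouth is about (0.569, 0.052, 0.205), yaw about -4.8°. The lids are at (0.600, 0.337) and (0.460, -0.302). Next is a planning helper, then the move.

```bash
cat >> h.py <<'E'
from scipy.spatial.transform import Rotation as Ro, Slerp
M=frames((.6292,.0470,-.0830))[3]
Rm=np.c_[M[:3,0],-M[:3,2],M[:3,1]]
def mp(*a): return M[:3,:3]@np.array(a)+M[:3,3]
def inm(P): return M[:3,:3].T@(np.asarray(P)-M[:3,3])
A=np.array([.600,.337]);B=np.array([.4607,-.3022])
def plan(P,R=None,n=8,g=1,s=None):
    s=s or manip.observe();P0=np.array(s["eef_pos"]);R0=np.array(s["tool_rot"]);R=R0 if R is None else R
    sl=Slerp([0,1],Ro.from_matrix([R0,R]));out=[]
    for i in range(n):
        a=sl(i/n);b=sl((i+1)/n);out.append(list(np.round(np.r_[a.inv().apply((P-P0)/n),np.degrees((a.inv()*b).as_rotvec())],4).round(4))+[g])
    print(str([[float(round(v,4 if k<3 else 2)) for k,v in enumerate(r)] for r in out]));return out
def down(w): # tool down, jaw axis at world angle w deg
    a=np.radians(w);z=np.array([np.cos(a),np.sin(a),0]);y=np.array([0,0,-1.]);return np.c_[np.cross(y,z),y,z]
E
python3 -c "
from h import *
print(np.round(M,3));plan(np.r_[A,.2],down(63.6),10)"
```

```text
[[ 0.816  0.083 -0.572  0.569]
 [-0.068  0.997  0.048  0.052]
 [ 0.574 -0.     0.819  0.205]
 [ 0.     0.     0.     1.   ]]
[[0.0388, 0.0022, -0.0032, 0.0, 0.01, -0.0, 1.0], [0.0388, 0.0022, -0.0032, 0.0, 0.01, -0.0, 1.0], [0.0388, 0.0022, -0.0032, 0.0, 0.01, -0.0, 1.0], [0.0388, 0.0022, -0.0032, 0.0, 0.01, -0.0, 1.0], [0.0388, 0.0022, -0.0031, 0.0, 0.01, -0.0, 1.0], [0.0388, 0.0022, -0.0031, 0.0, 0.01, -0.0, 1.0], [0.0388, 0.0022, -0.0031, 0.0, 0.01, -0.0, 1.0], [0.0388, 0.0022, -0.0031, 0.0, 0.01, -0.0, 1.0], [0.0388, 0.0022, -0.0031, 0.0, 0.01, -0.0, 1.0], [0.0388, 0.0022, -0.0031, 0.0, 0.01, -0.0, 1.0]]
```

>>> carry_out:
  series:
    - [[0.039, 0.002, -0.003, 0, 0, 0, 1], [0.039, 0.002, -0.003, 0, 0, 0, 1], [0.039, 0.002, -0.003, 0, 0, 0, 1], [0.039, 0.002, -0.003, 0, 0, 0, 1], [0.039, 0.002, -0.003, 0, 0, 0, 1], [0.039, 0.002, -0.003, 0, 0, 0, 1], [0.039, 0.002, -0.003, 0, 0, 0, 1], [0.039, 0.002, -0.003, 0, 0, 0, 1], [0.039, 0.002, -0.003, 0, 0, 0, 1], [0.039, 0.002, -0.003, 0, 0, 0, 1]]

```text
time: 1.3
eef_pos: [0.6106, 0.335, 0.2007]
tool_rot: [[0.901, -0.001, 0.434], [-0.434, 0.002, 0.901], [-0.002, -1.0, 0.001]]
ft_force: [0.1, 0.6, 0.6]
gripper_width: 0.0883
```

>>> carry_out:
  series:
    - [[-0.01, 0.04, -0.003, 0, 0, 0, 1], [0, 0.04, 0, 0, 0, 0, 1], [0, 0.04, 0, 0, 0, 0, 1], [0, 0.03, 0, 0, 0, 0, 1], [0, 0, 0, 0, 0, 0, 1]]

```text
time: 1.8
eef_pos: [0.6072, 0.3315, 0.0447]
tool_rot: [[0.897, 0.001, 0.443], [-0.443, 0.001, 0.897], [0.001, -1.0, 0.001]]
ft_force: [-0.2, 0.2, -0.4]
gripper_width: 0.0877
```

Run:
```python
from h import *
a=grab_frame("scene")[240:330,270:370,::-1];b=grab_frame("top")[150:220,120:200,::-1]
O=np.zeros((400,790,3),np.uint8);O[:360,:400]=cv2.resize(a,None,fx=4,fy=4);O[:350,400:]=cv2.resize(b,(390,350))[:,:390]
cv2.imwrite("pics/g1.png",O);plan(np.r_[A,.004],down(63.6),1)
```

```text
[[-0.0106, 0.0465, -0.0008, -0.44, 0.14, 0.31, 1.0]]
```

View pics/g1.png

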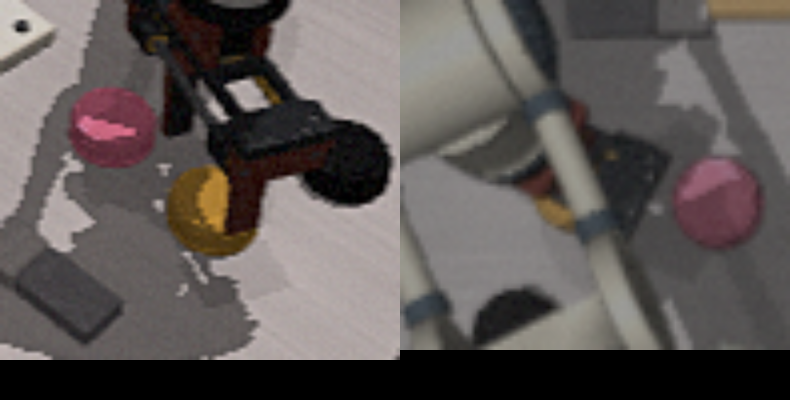

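The fingers straddle the gold lid at about (210,210) in the left panel, and the pink lid is clear. I'll centre in tool x and go down.

>>> carry_out:
  series:
    - [[-0.009, 0.02, -0.001, 0, 0, 0, 1], [0, 0, 0, 0, 0, 0, 1], [0, 0, 0, 0, 0, 0, 1]]

```text
time: 2.2
eef_pos: [0.6053, 0.3382, 0.0406]
tool_rot: [[0.897, 0.021, 0.442], [-0.442, 0.01, 0.897], [0.014, -1.0, 0.018]]
ft_force: [0.3, -0.2, 0.2]
gripper_width: 0.0877
```

Run:
```python
from h import *
for i in range(3):
    s=manip.observe();print(s["time"],s["eef_pos"],s["gripper_width"],np.abs(s["joint_vel"]).max());plan(np.r_[A,.004],down(63.6),1)
```

```text
2.2 [0.60525294 0.33816576 0.04055285] 0.08770348070458335 0.009509548862051798
[[-0.0047, 0.0364, -0.004, -1.06, 0.15, 0.79, 1.0]]
2.2 [0.60525294 0.33816576 0.04055285] 0.08770348070458335 0.009509548862051798
[[-0.0047, 0.0364, -0.004, -1.06, 0.15, 0.79, 1.0]]
2.2 [0.60525294 0.33816576 0.04055285] 0.08770348070458335 0.009509548862051798
[[-0.0047, 0.0364, -0.004, -1.06, 0.15, 0.79, 1.0]]
```

>>> carry_out:
  series:
    - [[-0.005, 0.017, -0.003, -1.1, 0, 0.8, 1], [0, 0.017, 0, 0, 0, 0, 1]]

```text
time: 2.4
eef_pos: [0.6033, 0.3396, 0.0127]
tool_rot: [[0.897, 0.009, 0.442], [-0.442, 0.004, 0.897], [0.006, -1.0, 0.007]]
ft_force: [0.1, -0.8, 0.2]
gripper_width: 0.0878
```

Run:
```python
from h import *
s=manip.observe();print(s["time"],s["eef_pos"],np.abs(s["joint_vel"]).max());plan(np.r_[A,.004],down(63.6),1)
```

```text
2.4 [0.60326883 0.33956017 0.01273796] 0.3071108109876262
[[-0.0019, 0.0087, -0.0038, -0.42, 0.15, 0.35, 1.0]]
```

>>> carry_out:
  series:
    - [[-0.002, 0.008, -0.004, -0.4, 0, 0.4, 1], [0, 0, 0, 0, 0, 0, 1], [0, 0, 0, 0, 0, 0, 0.5], [0, 0, 0, 0, 0, 0, 0.5], [0, 0, 0, 0, 0, 0, 0.5], [0, 0, 0, 0, 0, 0, 0.5]]
  newtons: 25

```text
time: 3.0
eef_pos: [0.5989, 0.3361, 0.0011]
tool_rot: [[0.897, -0.005, 0.442], [-0.443, -0.001, 0.897], [-0.004, -1.0, -0.003]]
ft_force: [1.4, -0.3, -0.3]
gripper_width: 0.0654
```

Run:
```python
from h import *
s=manip.observe();print(s["time"],s["eef_pos"],s["ft_force"],s["gripper_width"])
```

```text
3.0 [0.59886519 0.336063   0.00107512] [ 1.36502487 -0.34031459 -0.31271117] 0.06540118195407435
```

>>> carry_out:
  series:
    - [[0, -0.04, 0, 0, 0, 0, 0.5], [0, -0.05, 0, 0, 0, 0, 0.5], [0, -0.05, 0, 0, 0, 0, 0.5], [0, -0.05, 0, 0, 0, 0, 0.5], [0, -0.05, 0, 0, 0, 0, 0.5], [0, -0.05, 0, 0, 0, 0, 0.5]]
  newtons: 35

```text
time: 3.6
eef_pos: [0.5971, 0.3344, 0.2845]
tool_rot: [[0.896, -0.025, 0.443], [-0.443, -0.012, 0.896], [-0.017, -1.0, -0.022]]
ft_force: [0.9, 0.2, 0.4]
gripper_width: 0.0654
```

Run:
```python
from h import *
s=manip.observe();print(s["time"],s["eef_pos"],s["ft_force"],s["gripper_width"])
plan(mp(0,0,.15),Rm,10,.5)
```

```text
3.6 [0.59714732 0.33440281 0.28445957] [0.94774253 0.22057791 0.37021631] 0.06535512429368029
[[0.002, -0.0037, -0.0298, 0.76, -2.06, -3.58, 0.5], [0.0011, -0.004, -0.0298, 0.76, -2.06, -3.58, 0.5], [0.0003, -0.0044, -0.0298, 0.76, -2.06, -3.58, 0.5], [-0.0005, -0.0048, -0.0297, 0.76, -2.06, -3.58, 0.5], [-0.0012, -0.0052, -0.0296, 0.76, -2.06, -3.58, 0.5], [-0.0019, -0.0057, -0.0295, 0.76, -2.06, -3.58, 0.5], [-0.0026, -0.0062, -0.0293, 0.76, -2.06, -3.58, 0.5], [-0.0033, -0.0068, -0.0291, 0.76, -2.06, -3.58, 0.5], [-0.0039, -0.0074, -0.0289, 0.76, -2.06, -3.58, 0.5], [-0.0044, -0.0081, -0.0287, 0.76, -2.06, -3.58, 0.5]]
```

>>> carry_out:
  series:
    - [[0.002, -0.004, -0.03, 0.76, -2.06, -3.58, 0.5], [0.001, -0.004, -0.03, 0.76, -2.06, -3.58, 0.5], [0, -0.004, -0.03, 0.76, -2.06, -3.58, 0.5], [0, -0.005, -0.03, 0.76, -2.06, -3.58, 0.5], [-0.001, -0.005, -0.03, 0.76, -2.06, -3.58, 0.5], [-0.002, -0.006, -0.03, 0.76, -2.06, -3.58, 0.5], [-0.003, -0.006, -0.029, 0.76, -2.06, -3.58, 0.5], [-0.003, -0.007, -0.029, 0.76, -2.06, -3.58, 0.5], [-0.004, -0.007, -0.029, 0.76, -2.06, -3.58, 0.5], [-0.004, -0.008, -0.029, 0.76, -2.06, -3.58, 0.5]]

```text
time: 4.6
eef_pos: [0.4884, 0.053, 0.3377]
tool_rot: [[0.791, 0.608, 0.063], [-0.051, -0.037, 0.998], [0.609, -0.793, 0.002]]
ft_force: [-0.4, -0.6, -1.0]
gripper_width: 0.0653
```

```bash
cat >> h.py <<'E'
def st():
    s=manip.observe();R=np.array(s["tool_rot"]);print("t",round(s["time"],2),"tcp in mouth mm",np.round(inm(s["eef_pos"])*1e3,1),"rot err deg",np.round(np.degrees(Ro.from_matrix(R.T@Rm).as_rotvec()),1),"F in mouth",np.round(M[:3,:3].T@np.array(s["ft_force"]),1),"w",round(s["gripper_width"],4))
E
python3 - <<'E'
from h import *
st();plan(mp(0,0,.08),Rm,3,.5)
E
```

```text
t 4.6 tcp in mouth mm [  9.9  -5.6 155. ] rot err deg [-0.7  0.8  2.5] F in mouth [-0.9 -0.7 -0.6] w 0.0653
[[-0.0044, 0.0249, 0.0016, -0.24, 0.28, 0.84, 0.5], [-0.004, 0.0249, 0.0017, -0.24, 0.28, 0.84, 0.5], [-0.0037, 0.025, 0.0018, -0.24, 0.28, 0.84, 0.5]]
```

>>> carry_out:
  series:
    - [[-0.005, 0.025, 0.002, -0.3, 0.3, 1, 0.5], [-0.004, 0.025, 0.002, -0.3, 0.3, 1, 0.5], [-0.003, 0.018, 0.002, -0.2, 0.2, 0.6, 0.5], [0, 0, 0, 0, 0, 0, 0.5]]

```text
time: 5.0
eef_pos: [0.5173, 0.0519, 0.2829]
tool_rot: [[0.807, 0.584, 0.09], [-0.073, -0.052, 0.996], [0.587, -0.81, 0.0]]
ft_force: [0.1, -0.1, -0.7]
gripper_width: 0.0656
```

Run:
```python
from h import *
st();plan(mp(0,0,.075),Rm,1,.5)
def crop(n,x0,y0,w,h,k):
    im=cv2.resize(grab_frame(n)[y0:y0+h,x0:x0+w,::-1],None,fx=k,fy=k,interpolation=cv2.INTER_CUBIC)
    q=lambda P:tuple(int(v) for v in ((proj(n,P)-[x0,y0]+.5)*k-.5))
    e=np.array(manip.observe()["eef_pos"]);y=np.array(manip.observe()["tool_rot"])[:,1];R=np.array(manip.observe()["tool_rot"])
    for h in(-.002+.0,):
      for off in(.002,-.022):
        cv2.polylines(im,[np.array([q(e+y*off+.033*(np.cos(a)*R[:,0]+np.sin(a)*R[:,2])) for a in np.linspace(0,6.28,40)])],True,(0,255,0),1)
    return im
a=crop("scene",215,150,85,85,5);b=crop("top",205,140,70,85,5)
O=np.zeros((425,780,3),np.uint8);O[:,:425]=a;O[:,425:775]=b;cv2.imwrite("pics/m1.png",O)
```

```text
t 5.0 tcp in mouth mm [ 2.1 -4.4 93.6] rot err deg [ 0.2 -0.3  0.9] F in mouth [-0.3 -0.1 -0.7] w 0.0656
[[-0.0024, 0.0185, 0.0045, 0.22, -0.34, 0.92, 0.5]]
```

View pics/m1.png

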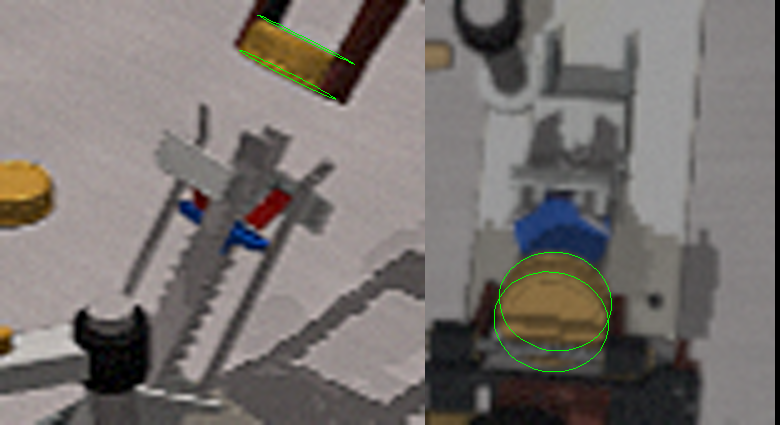

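The lid sits square in the fingers, as the green model at (295,60) shows. I'll align and lower to the flare.

>>> carry_out:
  series:
    - [[-0.003, 0.012, 0.004, 0.2, -0.3, 0.9, 0.5], [0, 0.012, 0, 0, 0, 0, 0.5], [0, 0, 0, 0, 0, 0, 0.5]]

```text
time: 5.4
eef_pos: [0.5307, 0.0563, 0.2655]
tool_rot: [[0.813, 0.576, 0.081], [-0.067, -0.046, 0.997], [0.578, -0.816, 0.001]]
ft_force: [-0.3, 0.2, -0.8]
gripper_width: 0.0655
```

Run:
```python
from h import *
st();plan(mp(0,0,.055),Rm,1,.5)
```

```text
t 5.4 tcp in mouth mm [ 2.8  1.1 71.9] rot err deg [-0.1  0.1  0.3] F in mouth [-0.7  0.2 -0.5] w 0.0655
[[-0.0029, 0.0168, -0.0012, -0.14, 0.06, 0.32, 0.5]]
```

>>> carry_out:
  series:
    - [[-0.003, 0.008, -0.001, 0, 0, 0.3, 0.5], [-0.001, 0.01, 0, 0, 0, 0, 0.5]]

```text
time: 5.6
eef_pos: [0.5385, 0.055, 0.249]
tool_rot: [[0.815, 0.573, 0.08], [-0.066, -0.045, 0.997], [0.575, -0.818, 0.002]]
ft_force: [-1.0, 0.6, -0.4]
gripper_width: 0.0654
```

```bash
python3 -c "from h import *;st()"
```

```text
t 5.6 tcp in mouth mm [-0.2  0.4 53.9] rot err deg [-0.2  0.1  0.1] F in mouth [-1.1  0.5  0.3] w 0.0654
```

>>> carry_out:
  series:
    - [[0, 0.006, 0, 0, 0, 0, 0.5], [0, 0.006, 0, 0, 0, 0, 0.5], [0, 0.005, 0, 0, 0, 0, 0.5]]

```text
time: 5.9
eef_pos: [0.5489, 0.0539, 0.2322]
tool_rot: [[0.816, 0.572, 0.08], [-0.067, -0.045, 0.997], [0.574, -0.819, 0.001]]
ft_force: [1.0, 0.0, -0.3]
gripper_width: 0.0653
```

```bash
python3 -c "from h import *;st()"
```

```text
t 5.9 tcp in mouth mm [-1.3  0.2 34.1] rot err deg [-0.1  0.1  0. ] F in mouth [ 0.7  0.1 -0.8] w 0.0653
```

Already inside the guides with next to no force. On to the catches.

>>> carry_out:
  series:
    - [[0.001, 0.005, 0, 0, 0, 0, 0.5], [0, 0.005, 0, 0, 0, 0, 0.5], [0, 0.004, 0, 0, 0, 0, 0.5]]

```text
time: 6.2
eef_pos: [0.5586, 0.053, 0.2203]
tool_rot: [[0.816, 0.572, 0.081], [-0.067, -0.045, 0.997], [0.574, -0.819, 0.001]]
ft_force: [0.1, -0.7, -0.2]
gripper_width: 0.0654
```

```bash
python3 -c "from h import *;st()"
```

```text
t 6.2 tcp in mouth mm [-0.1  0.1 18.7] rot err deg [-0.1  0.1  0. ] F in mouth [ 0.  -0.7 -0.3] w 0.0654
```

>>> carry_out:
  series:
    - [[0, 0, 0, 0, 0, 0, 1], [0, 0, 0, 0, 0, 0, 1], [0, 0, 0, 0, 0, 0, 1], [0, -0.01, 0, 0, 0, 0, 1], [0, -0.02, 0, 0, 0, 0, 1], [0, -0.02, 0, 0, 0, 0, 0.8], [0, 0, 0, 0, 0, 0, 0], [0, 0, 0, 0, 0, 0, 0], [0, 0, 0, 0, 0, 0, 0], [0, 0, 0, 0, 0, 0, 0]]

```text
time: 7.2
eef_pos: [0.5286, 0.0555, 0.2647]
tool_rot: [[0.815, 0.574, 0.08], [-0.067, -0.045, 0.997], [0.576, -0.818, 0.002]]
ft_force: [-0.3, -0.5, 0.0]
gripper_width: 0.0516
```

Run:
```python
from h import *
st();plan(mp(0,0,.05),Rm,1,0)
a=cv2.resize(grab_frame("scene")[150:235,215:300,::-1],None,fx=4.5,fy=4.5,interpolation=cv2.INTER_CUBIC)
b=cv2.resize(grab_frame("top")[140:225,205:290,::-1],None,fx=4.5,fy=4.5,interpolation=cv2.INTER_CUBIC)
cv2.imwrite("pics/m2.png",np.hstack([a,b]))
```

```text
t 7.2 tcp in mouth mm [ 0.7  0.1 72.4] rot err deg [-0.2  0.1  0.1] F in mouth [-0.2 -0.5  0.2] w 0.0516
[[-0.0008, 0.0224, -0.0002, -0.16, 0.06, 0.15, 0.0]]
```

View pics/m2.png

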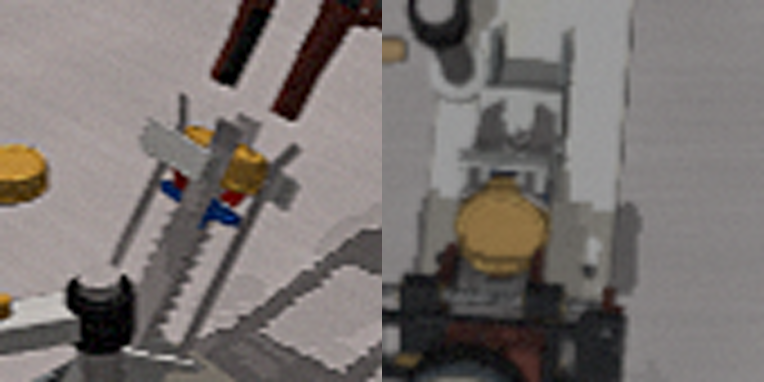

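The lid (left panel (225,155), right panel (500,228)) rests square in the mouth on the catches. I'll shut the fingers and press.

>>> carry_out:
  series:
    - [[0, 0, 0, 0, 0, 0, 0], [0, 0, 0, 0, 0, 0, 0], [0, 0, 0, 0, 0, 0, 0], [0, 0, 0, 0, 0, 0, 0], [0, 0, 0, 0, 0, 0, 0], [0, 0, 0, 0, 0, 0, 0], [0, 0.008, 0, 0, 0, 0, 0], [0, 0.008, 0, 0, 0, 0, 0]]

```text
time: 8.1
eef_pos: [0.5385, 0.0546, 0.2502]
tool_rot: [[0.815, 0.573, 0.081], [-0.067, -0.045, 0.997], [0.575, -0.818, 0.002]]
ft_force: [0.3, -0.5, -0.7]
gripper_width: 0.0005
```

```bash
python3 -c "from h import *;st()"
```

```text
t 8.1 tcp in mouth mm [ 0.5  0.1 54.9] rot err deg [-0.2  0.1  0.1] F in mouth [-0.1 -0.5 -0.7] w 0.0005
```

>>> carry_out:
  series:
    - [[0, 0.007, 0, 0, 0, 0, 0], [0, 0.007, 0, 0, 0, 0, 0], [0, 0.007, 0, 0, 0, 0, 0], [0, 0.007, 0, 0, 0, 0, 0], [0, 0.007, 0, 0, 0, 0, 0]]

```text
time: 8.6
eef_pos: [0.5603, 0.053, 0.2192]
tool_rot: [[0.815, 0.573, 0.081], [-0.067, -0.045, 0.997], [0.575, -0.818, 0.002]]
ft_force: [-6.5, -0.6, 4.7]
gripper_width: -0.0001
```

```bash
python3 -c "from h import *;st()"
```

```text
t 8.6 tcp in mouth mm [ 0.6  0.3 16.9] rot err deg [-0.2  0.1  0.1] F in mouth [-2.6 -1.1  7.6] w -0.0001
```

>>> carry_out:
  series:
    - [[0, 0.007, 0, 0, 0, 0, 0], [0, 0.007, 0, 0, 0, 0, 0], [0, 0.007, 0, 0, 0, 0, 0]]

```text
time: 8.9
eef_pos: [0.5725, 0.052, 0.2019]
tool_rot: [[0.816, 0.572, 0.081], [-0.067, -0.045, 0.997], [0.574, -0.819, 0.002]]
ft_force: [-5.4, 0.4, 5.2]
gripper_width: 0.0005
```

```bash
python3 -c "from h import *;st()"
```

```text
t 8.9 tcp in mouth mm [ 0.7  0.3 -4.3] rot err deg [-0.2  0.   0. ] F in mouth [-1.5 -0.   7.4] w 0.0005
```

>>> carry_out:
  series:
    - [[0, 0.003, 0, 0, 0, 0, 0], [0, 0.001, 0, 0, 0, 0, 0], [0, -0.005, 0, 0, 0, 0, 0], [0, -0.02, 0, 0, 0, 0, 0], [0, -0.03, 0, 0, 0, 0, 0], [0, -0.03, 0, 0, 0, 0, 0], [0, -0.03, 0, 0, 0, 0, 1], [0, -0.03, 0, 0, 0, 0, 1], [0, 0, 0, 0, 0, 0, 1], [0, 0, 0, 0, 0, 0, 1]]

```text
time: 9.9
eef_pos: [0.4895, 0.058, 0.3165]
tool_rot: [[0.819, 0.567, 0.081], [-0.067, -0.046, 0.997], [0.569, -0.822, 0.001]]
ft_force: [0.5, 0.8, -1.4]
gripper_width: 0.0288
```

Run:
```python
from h import *
st();s=manip.observe();print(s["eef_pos"],s["q"])
plan(np.r_[B,.2],down(63.6),10);plan(np.r_[B,.2],down(90),10)
a=cv2.resize(grab_frame("scene")[150:235,215:300,::-1],None,fx=4.5,fy=4.5,interpolation=cv2.INTER_CUBIC)
b=cv2.resize(grab_frame("top")[140:225,205:290,::-1],None,fx=4.5,fy=4.5,interpolation=cv2.INTER_CUBIC)
cv2.imwrite("pics/m3.png",np.hstack([a,b]))
```

```text
t 9.9 tcp in mouth mm [ -1.7  -0.6 137.3] rot err deg [-0.1  0.  -0.3] F in mouth [-0.5  0.8 -1.4] w 0.0288
[0.48948267 0.05797269 0.31649226] [ 0.13538305 -0.71324837  1.81737849 -0.12331209  1.44379653 -1.37548814]
[[-0.0066, 0.0096, -0.0361, -0.66, 2.1, 3.43, 1.0], [-0.0046, 0.0103, -0.0362, -0.66, 2.1, 3.43, 1.0], [-0.0027, 0.011, -0.0362, -0.66, 2.1, 3.43, 1.0], [-0.0007, 0.0115, -0.0362, -0.66, 2.1, 3.43, 1.0], [0.0014, 0.0119, -0.036, -0.66, 2.1, 3.43, 1.0], [0.0034, 0.0122, -0.0358, -0.66, 2.1, 3.43, 1.0], [0.0054, 0.0123, -0.0355, -0.66, 2.1, 3.43, 1.0], [0.0075, 0.0123, -0.0351, -0.66, 2.1, 3.43, 1.0], [0.0095, 0.0122, -0.0347, -0.66, 2.1, 3.43, 1.0], [0.0115, 0.012, -0.0341, -0.66, 2.1, 3.43, 1.0]]
[[-0.0066, 0.0096, -0.0361, 0.14, -0.45, 3.47, 1.0], [-0.0063, 0.0099, -0.0361, 0.14, -0.45, 3.47, 1.0], [-0.0059, 0.0102, -0.0361, 0.14, -0.45, 3.47, 1.0], [-0.0056, 0.0104, -0.0361, 0.14, -0.45, 3.47, 1.0], [-0.0052, 0.0107, -0.036, 0.14, -0.45, 3.47, 1.0], [-0.0049, 0.0109, -0.036, 0.14, -0.45, 3.47, 1.0], [-0.0045, 0.0111, -0.036, 0.14, -0.45, 3.47, 1.0], [-0.0041, 0.0113, -0.036, 0.14, -0.45, 3.47, 1.0], [-0.0037, 0.0114, -0.036, 0.14, -0.45, 3.47, 1.0], [-0.0033, 0.0115, -0.036, 0.14, -0.45, 3.47, 1.0]]
```

View pics/m3.png

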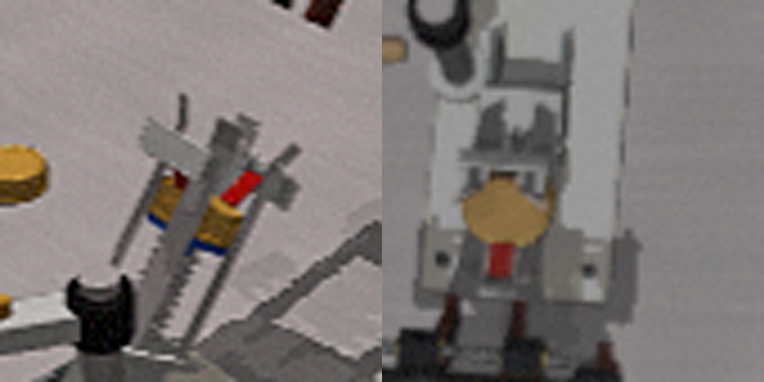

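The first lid is under both catches: both red leaves spring in over it, (180,180) and (243,187) on the left and (500,260) on the right. Now for lid B.

>>> carry_out:
  series:
    - [[-0.007, 0.01, -0.036, 0, -0.4, 3.5, 1], [-0.006, 0.01, -0.036, 0, -0.4, 3.5, 1], [-0.006, 0.01, -0.036, 0, -0.4, 3.5, 1], [-0.006, 0.01, -0.036, 0, -0.4, 3.5, 1], [-0.005, 0.01, -0.036, 0, -0.4, 3.5, 1], [-0.005, 0.01, -0.036, 0, -0.4, 3.5, 1], [-0.005, 0.01, -0.036, 0, -0.4, 3.5, 1], [-0.004, 0.01, -0.036, 0, -0.4, 3.5, 1], [-0.004, 0.01, -0.036, 0, -0.4, 3.5, 1], [-0.003, 0.01, -0.036, 0, -0.4, 3.5, 1]]

```text
time: 11.0
eef_pos: [0.4537, -0.3106, 0.1821]
tool_rot: [[0.999, -0.05, 0.004], [-0.004, -0.002, 1.0], [-0.05, -0.999, -0.003]]
ft_force: [0.1, -0.7, 1.2]
gripper_width: 0.0876
```

```bash
python3 -c "
from h import *
st();s=manip.observe();print(s['eef_pos'],s['q']);plan(np.r_[B,.06],down(90),4)"
```

```text
t 11.0 tcp in mouth mm [ -83.  -371.    30.2] rot err deg [ -1.1   4.5 -37.8] F in mouth [ 0.8 -0.7  0.9] w 0.0876
[ 0.45366682 -0.31063977  0.18213635] [-0.64198764 -0.01067334  1.40745258 -0.0326379   1.78341397 -2.2153959 ]
[[0.0033, 0.0304, 0.0022, 0.04, -0.05, -0.72, 1.0], [0.0029, 0.0304, 0.0022, 0.04, -0.05, -0.72, 1.0], [0.0025, 0.0305, 0.0022, 0.04, -0.05, -0.72, 1.0], [0.0021, 0.0305, 0.0021, 0.04, -0.05, -0.72, 1.0]]
```

>>> carry_out:
  series:
    - [[0.003, 0.03, 0.002, 0, 0, -0.7, 1], [0.003, 0.03, 0.002, 0, 0, -0.7, 1], [0.003, 0.03, 0.002, 0, 0, -0.7, 1], [0.002, 0.03, 0.002, 0, 0, -0.7, 1], [0, 0, 0, 0, 0, 0, 1]]

```text
time: 11.5
eef_pos: [0.4549, -0.306, 0.0381]
tool_rot: [[1.0, -0.024, 0.012], [-0.012, 0.013, 1.0], [-0.024, -1.0, 0.013]]
ft_force: [-0.4, 1.0, -0.7]
gripper_width: 0.0876
```

```bash
python3 -c "
from h import *
s=manip.observe();print(s['eef_pos']);plan(np.r_[B,.003],down(90),3)"
```

```text
[ 0.45491549 -0.30600173  0.03814278]
[[0.0022, 0.0117, 0.0011, -0.25, -0.22, -0.46, 1.0], [0.0021, 0.0117, 0.0012, -0.25, -0.22, -0.46, 1.0], [0.002, 0.0117, 0.0012, -0.25, -0.22, -0.46, 1.0]]
```

>>> carry_out:
  series:
    - [[0.003, 0.008, 0.001, -0.4, -0.3, -0.7, 1], [0.003, 0.008, 0.001, -0.4, -0.3, -0.7, 1], [0, 0.008, 0.001, 0, 0, 0, 1]]

```text
time: 11.8
eef_pos: [0.4603, -0.3034, 0.0126]
tool_rot: [[1.0, -0.001, 0.002], [-0.002, -0.0, 1.0], [-0.001, -1.0, -0.0]]
ft_force: [0.3, -0.6, 0.8]
gripper_width: 0.0875
```

```bash
python3 -c "
from h import *
s=manip.observe();print(s['eef_pos']);plan(np.r_[B,.003],down(90),1)"
```

```text
[ 0.46030388 -0.30341416  0.01255737]
[[0.0004, 0.0096, 0.0012, 0.03, -0.1, -0.06, 1.0]]
```

>>> carry_out:
  series:
    - [[0, 0.009, 0.001, 0, 0, 0, 1], [0, 0, 0, 0, 0, 0, 1], [0, 0, 0, 0, 0, 0, 0.5], [0, 0, 0, 0, 0, 0, 0.5], [0, 0, 0, 0, 0, 0, 0.5], [0, 0, 0, 0, 0, 0, 0.5]]
  newtons: 25

```text
time: 12.4
eef_pos: [0.4613, -0.303, 0.0047]
tool_rot: [[1.0, 0.001, 0.002], [-0.002, -0.002, 1.0], [0.001, -1.0, -0.002]]
ft_force: [-0.4, -0.1, -0.2]
gripper_width: 0.0658
```

>>> carry_out:
  series:
    - [[0, -0.04, 0, 0, 0, 0, 0.5], [0, -0.05, 0, 0, 0, 0, 0.5], [0, -0.05, 0, 0, 0, 0, 0.5], [0, -0.05, 0, 0, 0, 0, 0.5], [0, -0.05, 0, 0, 0, 0, 0.5], [0, -0.05, 0, 0, 0, 0, 0.5]]
  newtons: 35

```text
time: 13.0
eef_pos: [0.4582, -0.3005, 0.2905]
tool_rot: [[1.0, -0.014, 0.002], [-0.002, 0.008, 1.0], [-0.014, -1.0, 0.008]]
ft_force: [1.0, -0.2, 0.4]
gripper_width: 0.0653
```

```bash
python3 -c "
from h import *
st();plan(mp(0,0,.15),Rm,10,.5)"
```

```text
t 13.0 tcp in mouth mm [ -17.8 -360.5  116.8] rot err deg [ -1.9   4.4 -35.8] F in mouth [ 1.  -0.2 -0.2] w 0.0653
[[0.0024, -0.0035, 0.036, -0.19, 0.44, -3.58, 0.5], [0.0024, -0.0034, 0.036, -0.19, 0.44, -3.58, 0.5], [0.0023, -0.0034, 0.036, -0.19, 0.44, -3.58, 0.5], [0.0022, -0.0034, 0.036, -0.19, 0.44, -3.58, 0.5], [0.0022, -0.0034, 0.036, -0.19, 0.44, -3.58, 0.5], [0.0021, -0.0033, 0.036, -0.19, 0.44, -3.58, 0.5], [0.002, -0.0033, 0.036, -0.19, 0.44, -3.58, 0.5], [0.002, -0.0033, 0.036, -0.19, 0.44, -3.58, 0.5], [0.0019, -0.0033, 0.036, -0.19, 0.44, -3.58, 0.5], [0.0018, -0.0033, 0.036, -0.19, 0.44, -3.58, 0.5]]
```

>>> carry_out:
  series:
    - [[0.002, -0.004, 0.036, -0.2, 0.4, -3.6, 0.5], [0.002, -0.004, 0.036, -0.2, 0.4, -3.6, 0.5], [0.002, -0.004, 0.036, -0.2, 0.4, -3.6, 0.5], [0.002, -0.004, 0.036, -0.2, 0.4, -3.6, 0.5], [0.002, -0.004, 0.036, -0.2, 0.4, -3.6, 0.5], [0.002, -0.004, 0.036, -0.2, 0.4, -3.6, 0.5], [0.002, -0.004, 0.036, -0.2, 0.4, -3.6, 0.5], [0.002, -0.004, 0.036, -0.2, 0.4, -3.6, 0.5], [0.002, -0.003, 0.036, -0.2, 0.4, -3.6, 0.5], [0.002, -0.003, 0.036, -0.2, 0.4, -3.6, 0.5]]

```text
time: 14.0
eef_pos: [0.4844, 0.0637, 0.3463]
tool_rot: [[0.787, 0.611, 0.092], [-0.069, -0.061, 0.996], [0.614, -0.79, -0.005]]
ft_force: [0.4, 0.9, -0.0]
gripper_width: 0.0658
```

```bash
python3 -c "
from h import *
st();plan(mp(0,0,.085),Rm,3,.5)"
```

```text
t 14.0 tcp in mouth mm [ 10.9   4.6 164.9] rot err deg [ 0.6 -0.2  2.9] F in mouth [ 0.2  1.  -0.2] w 0.0658
[[-0.0049, 0.0264, -0.0013, 0.18, -0.07, 0.95, 0.5], [-0.0045, 0.0265, -0.0014, 0.18, -0.07, 0.95, 0.5], [-0.0041, 0.0266, -0.0015, 0.18, -0.07, 0.95, 0.5]]
```

>>> carry_out:
  series:
    - [[-0.005, 0.025, -0.001, 0.2, 0, 1, 0.5], [-0.005, 0.025, -0.001, 0.2, 0, 1, 0.5], [-0.004, 0.02, -0.001, 0.2, 0, 1, 0.5], [0, 0.005, 0, 0, 0, 0, 0.5]]

```text
time: 14.4
eef_pos: [0.5161, 0.0705, 0.2795]
tool_rot: [[0.815, 0.576, 0.062], [-0.055, -0.03, 0.998], [0.577, -0.817, 0.007]]
ft_force: [1.2, -0.2, -0.9]
gripper_width: 0.0655
```

```bash
python3 -c "
from h import *
st();plan(mp(0,0,.065),Rm,1,.5)"
```

```text
t 14.4 tcp in mouth mm [-2.  14.1 92.4] rot err deg [-1.   0.7  0.2] F in mouth [ 0.4 -0.1 -1.4] w 0.0655
[[0.0017, 0.0271, -0.0146, -1.01, 0.74, 0.23, 0.5]]
```

>>> carry_out:
  series:
    - [[0.002, 0.005, -0.012, -1, 0.7, 0.2, 0.5], [0, 0.005, -0.002, 0, 0, 0, 0.5], [0, 0.005, 0, 0, 0, 0, 0.5]]

```text
time: 14.7
eef_pos: [0.5265, 0.0521, 0.2692]
tool_rot: [[0.815, 0.573, 0.089], [-0.072, -0.052, 0.996], [0.575, -0.818, -0.001]]
ft_force: [-1.0, -0.0, -0.3]
gripper_width: 0.0655
```

```bash
python3 -c "
from h import *
st();plan(mp(0,0,.065),Rm,1,.5)"
```

```text
t 14.7 tcp in mouth mm [ 1.8 -3.4 77.1] rot err deg [ 0.2 -0.2  0.1] F in mouth [-1.  -0.1  0.3] w 0.0655
[[-0.0018, 0.012, 0.0034, 0.24, -0.23, 0.1, 0.5]]
```

>>> carry_out:
  series:
    - [[-0.002, 0.005, 0.003, 0.2, -0.2, 0, 0.5], [0, 0.005, 0, 0, 0, 0, 0.5], [0, 0.003, 0, 0, 0, 0, 0.5]]

```text
time: 15.0
eef_pos: [0.5335, 0.0535, 0.2577]
tool_rot: [[0.814, 0.574, 0.086], [-0.07, -0.049, 0.996], [0.577, -0.817, 0.0]]
ft_force: [-0.1, -0.3, -0.7]
gripper_width: 0.0652
```

```bash
python3 -c "
from h import *
st();plan(mp(0,0,.055),Rm,1,.5)"
```

```text
t 15.0 tcp in mouth mm [ 0.8 -1.4 63.8] rot err deg [ 0.1 -0.1  0.2] F in mouth [-0.4 -0.3 -0.5] w 0.0652
[[-0.0008, 0.0088, 0.0014, 0.09, -0.15, 0.2, 0.5]]
```

>>> carry_out:
  series:
    - [[-0.001, 0.006, 0.001, 0, 0, 0.2, 0.5], [0, 0.006, 0, 0, 0, 0, 0.5], [0, 0.006, 0, 0, 0, 0, 0.5], [0, 0.006, 0, 0, 0, 0, 0.5]]

```text
time: 15.4
eef_pos: [0.548, 0.0541, 0.2381]
tool_rot: [[0.814, 0.575, 0.085], [-0.07, -0.048, 0.996], [0.577, -0.817, 0.001]]
ft_force: [0.9, 1.0, 2.7]
gripper_width: 0.0654
```

```bash
python3 -c "
from h import *
st()"
```

```text
t 15.4 tcp in mouth mm [ 1.4  0.3 39.5] rot err deg [ 0.  -0.1  0.2] F in mouth [2.2 1.1 1.8] w 0.0654
```

>>> carry_out:
  series:
    - [[0.001, 0.006, 0, 0, 0, 0.2, 0.5], [0, 0.006, 0, 0, 0, 0, 0.5]]

```text
time: 15.6
eef_pos: [0.5563, 0.0535, 0.228]
tool_rot: [[0.816, 0.571, 0.085], [-0.07, -0.048, 0.996], [0.573, -0.819, 0.001]]
ft_force: [0.1, -0.2, -0.5]
gripper_width: 0.0655
```

```bash
python3 -c "
from h import *
st()"
```

```text
t 15.6 tcp in mouth mm [ 2.4  0.4 26.4] rot err deg [ 0.  -0.1 -0. ] F in mouth [-0.2 -0.2 -0.5] w 0.0655
```

>>> carry_out:
  series:
    - [[0, 0.003, 0, 0, 0, 0, 0.5], [0, 0.003, 0, 0, 0, 0, 0.5], [0, 0, 0, 0, 0, 0, 1], [0, 0, 0, 0, 0, 0, 1], [0, 0, 0, 0, 0, 0, 1], [0, -0.01, 0, 0, 0, 0, 1], [0, -0.02, 0, 0, 0, 0, 1], [-0.002, -0.02, 0, 0, 0, 0, 1], [0, 0, 0, 0, 0, 0, 0], [0, 0, 0, 0, 0, 0, 0]]

```text
time: 16.6
eef_pos: [0.5279, 0.0556, 0.2638]
tool_rot: [[0.817, 0.57, 0.085], [-0.07, -0.048, 0.996], [0.572, -0.82, 0.001]]
ft_force: [0.8, 0.6, -0.0]
gripper_width: 0.0754
```

>>> carry_out:
  series:
    - [[0, 0, 0, 0, 0, 0, 0], [0, 0, 0, 0, 0, 0, 0], [0, 0, 0, 0, 0, 0, 0], [0, 0, 0, 0, 0, 0, 0], [0, 0, 0, 0, 0, 0, 0], [0, 0, 0, 0, 0, 0, 0], [0, 0, 0, 0, 0, 0, 0], [0, 0, 0, 0, 0, 0, 0]]

```text
time: 17.4
eef_pos: [0.5282, 0.0552, 0.2596]
tool_rot: [[0.82, 0.565, 0.085], [-0.07, -0.049, 0.996], [0.567, -0.823, -0.0]]
ft_force: [0.1, 1.3, 0.6]
gripper_width: 0.0113
```

Run:
```python
from h import *
st();plan(mp(0,0,.05),Rm,1,0)
a=cv2.resize(grab_frame("scene")[150:235,215:300,::-1],None,fx=4.5,fy=4.5,interpolation=cv2.INTER_CUBIC)
b=cv2.resize(grab_frame("top")[140:225,205:290,::-1],None,fx=4.5,fy=4.5,interpolation=cv2.INTER_CUBIC)
cv2.imwrite("pics/m4.png",np.hstack([a,b]))
```

```text
t 17.4 tcp in mouth mm [-2.6 -0.2 68.5] rot err deg [ 0.1 -0.1 -0.4] F in mouth [0.3 1.3 0.5] w 0.0113
[[0.0027, 0.0185, 0.0002, 0.1, -0.11, -0.43, 0.0]]
```

View pics/m4.png

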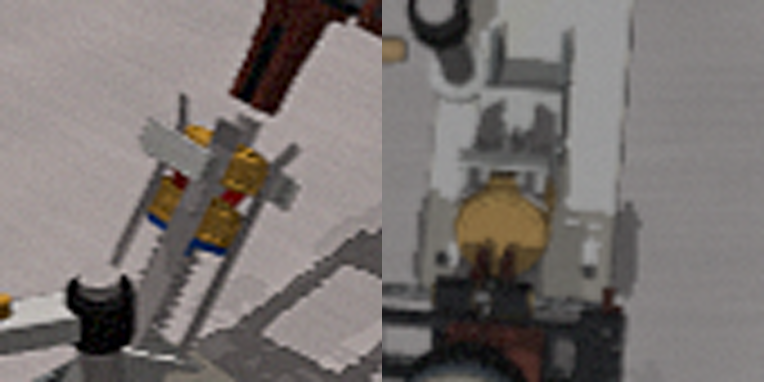

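The second lid rests square on the catches above the first (left (225,155), right (500,232)). I'll shut the fingers, centre and press.

>>> carry_out:
  series:
    - [[0.003, 0, 0, 0, 0, -0.4, 0], [0, 0, 0, 0, 0, 0, 0], [0, 0.006, 0, 0, 0, 0, 0], [0, 0.007, 0, 0, 0, 0, 0], [0, 0.007, 0, 0, 0, 0, 0], [0, 0.007, 0, 0, 0, 0, 0], [0, 0.007, 0, 0, 0, 0, 0]]

```text
time: 18.2
eef_pos: [0.5514, 0.0534, 0.2335]
tool_rot: [[0.815, 0.573, 0.085], [-0.07, -0.049, 0.996], [0.575, -0.818, 0.0]]
ft_force: [-15.5, 0.7, 7.8]
gripper_width: 0.0003
```

```bash
python3 -c "
from h import *
st()"
```

```text
t 18.2 tcp in mouth mm [ 1.5 -0.  33.7] rot err deg [ 0.1 -0.1  0.1] F in mouth [-8.2 -0.6 15.3] w 0.0003
```

>>> carry_out:
  series:
    - [[-0.001, 0.006, 0, 0, 0, 0, 0], [0, 0.007, 0, 0, 0, 0, 0], [0, 0.007, 0, 0, 0, 0, 0], [0, 0.007, 0, 0, 0, 0, 0]]

```text
time: 18.6
eef_pos: [0.567, 0.0525, 0.2144]
tool_rot: [[0.813, 0.577, 0.085], [-0.07, -0.048, 0.996], [0.578, -0.816, 0.002]]
ft_force: [-10.8, -0.1, 5.2]
gripper_width: 0.0006
```

```bash
python3 -c "
from h import *
st()"
```

```text
t 18.6 tcp in mouth mm [3.4 0.4 9.1] rot err deg [-0.  -0.2  0.3] F in mouth [-5.9 -1.  10.4] w 0.0006
```

>>> carry_out:
  series:
    - [[-0.001, 0.007, 0, 0, 0, 0.3, 0], [-0.001, 0.007, 0, 0, 0, 0, 0]]

```text
time: 18.8
eef_pos: [0.5739, 0.052, 0.2041]
tool_rot: [[0.814, 0.574, 0.085], [-0.071, -0.047, 0.996], [0.576, -0.817, 0.002]]
ft_force: [-8.7, 0.2, 8.9]
gripper_width: 0.0005
```

```bash
python3 -c "
from h import *
st()"
```

```text
t 18.8 tcp in mouth mm [ 3.1  0.4 -3.3] rot err deg [-0.  -0.2  0.2] F in mouth [-2.  -0.5 12.3] w 0.0005
```

>>> carry_out:
  series:
    - [[0, 0.005, 0, 0, 0, 0, 0], [0, 0.002, 0, 0, 0, 0, 0]]

```text
time: 19.0
eef_pos: [0.5777, 0.0516, 0.1989]
tool_rot: [[0.815, 0.574, 0.085], [-0.071, -0.047, 0.996], [0.576, -0.818, 0.003]]
ft_force: [-8.9, 0.8, 7.1]
gripper_width: 0.0006
```

```bash
python3 -c "
from h import *
st()"
```

```text
t 19.0 tcp in mouth mm [ 3.3  0.3 -9.7] rot err deg [-0.  -0.2  0.1] F in mouth [-3.2  0.  10.9] w 0.0006
```

>>> carry_out:
  series:
    - [[0, -0.005, 0, 0, 0, 0, 0], [0, -0.02, 0, 0, 0, 0, 0], [0, -0.03, 0, 0, 0, 0, 0], [0, -0.03, 0, 0, 0, 0, 0], [0, -0.03, 0, 0, 0, 0, 0], [0, -0.02, 0, 0, 0, 0, 0], [0, 0, 0, 0, 0, 0, 0], [0, 0, 0, 0, 0, 0, 0], [0, 0, 0, 0, 0, 0, 0], [0, 0, 0, 0, 0, 0, 0]]

```text
time: 20.0
eef_pos: [0.4997, 0.0577, 0.3056]
tool_rot: [[0.819, 0.567, 0.086], [-0.072, -0.048, 0.996], [0.569, -0.823, 0.001]]
ft_force: [-1.1, -0.5, 0.5]
gripper_width: 0.0002
```

Run:
```python
from h import *
st()
a=cv2.resize(grab_frame("scene")[150:235,215:300,::-1],None,fx=4.5,fy=4.5,interpolation=cv2.INTER_CUBIC)
b=cv2.resize(grab_frame("top")[140:225,205:290,::-1],None,fx=4.5,fy=4.5,interpolation=cv2.INTER_CUBIC)
cv2.imwrite("pics/m5.png",np.hstack([a,b]))
```

```text
t 20.0 tcp in mouth mm [ 4.000e-01 -1.000e-01  1.226e+02] rot err deg [ 0.1 -0.2 -0.3] F in mouth [-0.6 -0.6  1.1] w 0.0002
```

View pics/m5.png

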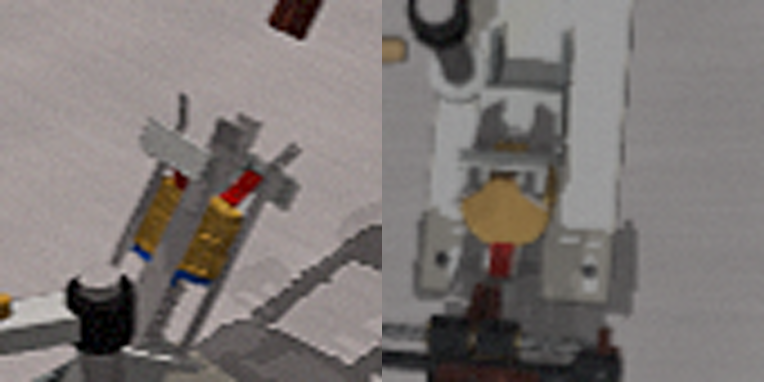

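Both lids are stacked under both catches: (190,225) on the left, red leaves in over the top at (180,178) and (240,190). The robot is clear, so I'm handing in.

```bash
python3 -c "
from cell import finish_job
print(finish_job())"
```

```text
the job is handed in; nothing more can be done
None
```

Both gold lids are in the magazine, closed top up. I laid each on the catches, let go, and pressed it through with shut fingertips to about 5 mm (first lid) and 10 mm (second) below the mouth point. I handed the job in at about 20 s of the 72 s.

- **Last picture:** the two lids are stacked square under both red catches, with the follower pushed well down. The fingers were 120 mm clear and the force readings were at noise level (about 1 N).
- **Contact on the way:** the second lid brushed a guide bar lightly (about 2 N). It was pressed about 3 mm off centre, with up to roughly 17 N on the wrist.
- **Not measured:** I did not read the lid depths or the follower travel as numbers; they were judged from the pictures.
- **Bystanders:** I planned moves clear of the white lid, the herb jar and the brush. I did not re-measure them at the end.

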